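# Mesh the finned heat-transfer blocks

## Robot

A 6-joint arm with a two-finger parallel gripper is mounted at the origin on the work surface. World frame = base frame: x ahead of the robot, y to its left, z up, the work surface at z = 0. Lengths are in mm, angles in degrees, forces in N, time in s.
With the tool pointing down it reaches from about 350 to 850 mm from the base axis. Payload 8.1 kg.
Tool frame: the origin (TCP) lies at the centre of the arm's flange, where the gripper is bolted on; the fingertips stand 173 mm ahead of it and the grasp point (between the pads) lies 155 mm ahead of it; z points along the fingers, y is the line along which they close (so a half turn about z gives the same grasp; the last joint's range is limited). The gripper opens to 85 mm and grips with 20 to 120 N. Pads are 22 mm wide; open, the fingers measure 114 mm over their backs; the gripper's body (76 mm by 85 mm) begins 54 mm behind the grasp point. The pads swing forward as they close: fully open they stand 13 mm farther back than shut.
Start: joints at [65.982, 7.471, 85.268, -0, 87.261, -4.893], TCP at [196.561, 566.896, 404.692] pointing down, gripper open.
Joint ranges: [-169.43, 169.43], [-51.17, 129.36], [1.28, 143.12], [-76.62, 256.62], [0, 156.53], [-152.29, 152.29]. Speed limits (degrees/s): [136.94, 136.94, 159.86, 180, 180, 180].

## Interface

Orientations are given as [roll, pitch, yaw] about the fixed x, y, z axes, in that order (R = Rz(yaw) Ry(pitch) Rx(roll)).
In Python, from bench import * gives the robot as it stands.
- The arm moves only by the shell command python3 -m jog 'ROWS' [FORCE]. ROWS is text: rows parted by semicolons, each of 7 numbers parted by spaces: the shift along the tool's x, y, z scaled (see below), then the turn, a rotation vector about the tool's x, y, z scaled (see below), then the closure, from -1 (fully open) to 1 (shut). In form: tx ty tz wx wy wz hand; .... A call has 1 to 5 rows; each row shifts and turns the commanded pose from where the row before left it, along the tool's axes as they then stand; what a row does not reach is not made up. The controller multiplies each number of a shift by 0.1 m and each number of a turn by 60 degrees. A row lasts 1/8 s, in which the tool goes at most 62.5 mm and 10.7 degrees, less where a joint would pass 70% of its speed; a pose out of reach is approached as far as the arm can. A call with a number of a shift or a turn outside -1 to 1 is refused whole. A call with a gripper value outside its range is refused whole. The fingers move at their own pace and stop on an object; FORCE is the grip in N (left out, the last holds). Time passes only in rows, so rows that do not move let the fingers close. It gives the time, the measured TCP pose, the force, the opening and the grip force at its end, in the units of the state.
- sense(): the state, without advancing time (a new reading comes with each control period).
- snapshot(name): name is "scene" or "top" or "wrist"; returns a dict with "img" (400x640x3 uint8, red, green, blue), "fx", "fy", "cx", "cy" (pixels), "extrinsics" (4x4, takes a point from camera to world coordinates). Camera axes: x right, y down, z forward; pixel columns grow to the right and rows downward; lengths in mm; the calibration is good to about 2 mm. A picture is of the moment at which its call begins. There is no depth.
- hand_in(): hands the job in; it is judged then, once.
The state is a dict: "time": time; "joint_pos": joint angles; "qd": joint speeds; "joint_efforts": joint torques, N m; "tool_pos": TCP position; "tcp_rot": TCP orientation; "ft_force": force on the tool from outside, world axes, zero at the start; "wrist_torque": the same for the moment, N m; "finger_gap": finger opening in mm; "grip_force": force on a finger pad.
Only numpy, scipy, OpenCV 4.12 (cv2) and the standard library are available. Lean on these libraries where they do the work, as an engineer would, in place of code of your own. Each camera call takes 0.05 s, during which the arm holds its last target. There are 200 camera calls.

## Task

Set up the heat-transfer experiment: pick up the coarse finned aluminium block (the one with four thick fins) by its handle, carry it upright over the lower finned block in the grey tray and interlace the two, the fin ends of both lined up, its fins sliding between the lower fins until its plate lies flat on their tops. The lower block may have been left off-centre in its tray, so feel for the gaps gently without hitting or forcing, and keep hold of the coarse block until it is fully home (do not drop it in), then let go. Leave the fine finned block and the glassware where they stand.

Things in the scene. Friction and masses are not known exactly. Their poses are not given: they have to be found in the camera images.
- coarse_handle (a point): Centre of the coarse block's handle: a black rib 16 mm thick along x, 56 mm long along y, 42 mm tall, on top of the plate. On the block's vertical centre line, 63 mm above the fin tips, 31 mm above the plate's underside, 21 mm below the handle's top. Axes as the block's: fins run along x and are spaced along y, z up. A half turn about z makes no difference.
- home (a point): Point fixed in the grey tray, on its vertical centre line, level with the lower block's fin tops, 51 mm above the bench; axes as the tray's. When the coarse block is fully home its plate lies on the lower fin tops and its handle centre is 31 mm above this level, displaced along y by the lower block's unknown offset (up to 10 mm either way).
- fine_handle (a point): Centre of the handle of the loose fine finned block, 63 mm above its fin tips: same plate, handle and overall size as the coarse block, but nine thin fins (3 mm, pitch 8.5 mm). It does not fit; leave it alone.
- beaker: Loose glass beaker, 72 mm across, 95 mm tall; origin at the centre of its underside. Leave alone.
- measuring: Loose slim measuring cylinder, 218 mm tall on a 64 mm round foot; origin at the centre of its underside. Leave alone.
- balance: Blue laboratory balance with a round steel pan, 200 x 190 x 64 mm, fixed; origin at the centre of its underside.
- tray: Fixed grey tray, 104 (x) by 160 (y) mm, walls 18 mm high; origin under its centre. In it, square and centred along x but up to 10 mm off-centre along y (not measured: look or feel), the lower aluminium block (see tray_in), held so stiffly that 80 N would be needed to shift it.
- coarse: Loose coarse finned aluminium block, 0.42 kg (20 % either way), standing on its fin tips; origin at the centre of the tips' level. Four fins along x, 32 mm deep, 7 mm thick, 80 mm long, at y = -27, -9, 9, 27 mm, under a plate 64 (x) by 74 (y) by 10 mm.
- fine: The loose fine finned block; origin at the centre of its fin tips' lower face.
- tray_in (a point): Centre of the tray's inner floor, 6 mm above the bench. The lower block stands on it: 80 (x) by 105 (y) by 45 mm, three upright fins along x, 7 mm thick, at y = -18, 0, 18 mm from its own middle, and a 20 mm cheek at either end, same height; four 11 mm gaps 35 mm deep, open at both ends. The coarse fins fit in one position only, 2 mm to spare per side.
Not all that is in view belongs to the job. Of the things shaped like the tray, the grey one is meant. Leave any pink look-alike of the coarse alone.

How it is judged (in metres and radians):
On the way, in this order (a step that is already met when the one before it is completed fails the run):
1. the coarse block is carried upright to above the lower block, fin tips above its fins (horizontal distance between coarse_handle and home below 0.04 m and z of coarse_handle in the frame of home above 0.061 m and angle between coarse_handle's own z axis and vertical below 0.3 rad), for 0.1 s.
2. the coarse block is lowered home still in the grip: plate within 6 mm of the lower fin tops while the fingers hold it (z of coarse_handle in the frame of home below 0.037 m and horizontal distance between coarse_handle and home below 0.02 m and contact force between the fingers and coarse above 2 N), for 0.1 s.
At the end, for the whole second after the job is handed in: The coarse block rests released in the lower block: plate within 2.5 mm of the lower fin tops, level to 0.06 rad, fins along the tray's x to 0.09 rad, fin ends lined up to 9 mm, within 15 mm of the tray's centre along its y (the lower block may be up to 10 mm off-centre) (z of coarse_handle in the frame of home between 0.028 and 0.0335 m and x of coarse_handle in the frame of home between -0.009 and 0.009 m and y of coarse_handle in the frame of home between -0.015 and 0.015 m and angle between coarse_handle's own z axis and vertical below 0.06 rad and angle between the x axis of coarse_handle and the x axis of home, either way round below 0.09 rad and linear speed of coarse below 0.01 m/s); the robot touches nothing.
It fails at once if the coarse block is hit, dropped or forced onto the lower block or tray (over 150 N, far more than a touch at a few cm/s gives) (contact force between coarse and tray above 150 N).
It fails at once if the fine block is moved more than 25 mm (distance of fine_handle from where it was at the start of the episode above 0.025 m).
It fails at once if the beaker is moved more than 25 mm or tipped (distance of beaker from where it was at the start of the episode above 0.025 m or angle between beaker's own z axis and vertical above 0.3 rad).
It fails at once if the measuring cylinder is moved more than 25 mm or tipped (distance of measuring from where it was at the start of the episode above 0.025 m or angle between measuring's own z axis and vertical above 0.3 rad).
It also fails if it takes over 51 s, if anything falls off the work surface, if the arm or the gripper's body presses on something with over 40 N, if the wrist force passes 120 N, or if a joint passes its speed limit or range.

## Working session

There is one attempt and no reset: what is moved stays moved. The work goes in short steps, Python scripts to look and compute and a shell command to move; the robot and the scene stay as the last step left them, time stands still between calls to the robot, and variables do not carry over. Pictures are saved under pics/ and viewed, at most 10 in all, crops included, and the job is handed in when it is done.

```bash
mkdir -p pics
python3 - <<'E'
from bench import *
import cv2,numpy as np,pickle
d={}
for n in("scene","top","wrist"):
    s=snapshot(n);d[n]=s;cv2.imwrite(f"pics/{n}0.png",s["img"][...,::-1]);print(n,s["fx"],s["cx"],s["cy"],np.round(s["extrinsics"],3).tolist())
pickle.dump(d,open("d0.pkl","wb"));print(sense())
E
```

```text
scene 439.6802699155327 322.6999601698252 201.53371930704506 [[0.029, 0.857, -0.515, 1241.647], [1.0, -0.022, 0.02, 51.993], [0.005, -0.515, -0.857, 1282.86], [0.0, 0.0, 0.0, 1.0]]
top 461.49082311949684 317.55059579065556 196.10767283862148 [[0.023, -0.984, 0.176, 273.985], [-1.0, -0.024, -0.001, 102.046], [0.005, -0.176, -0.984, 1656.321], [0.0, 0.0, 0.0, 1.0]]
wrist 350.3052459424561 321.00789067277043 195.48213606373375 [[0.327, 0.901, 0.285, 122.981], [0.945, -0.312, -0.1, 591.264], [-0.002, 0.302, -0.953, 372.576], [0.0, 0.0, 0.0, 1.0]]
{'time': 0.15, 'joint_pos': array([ 6.59813954e+01,  7.50394659e+00,  8.53149628e+01, -2.09236921e-03,
        8.72598395e+01, -4.89223420e+00]), 'qd': array([-0.02313902, -0.02179136, -0.34888044, -0.00704247, -0.02557417,
        0.05294349]), 'joint_efforts': array([ 7.65083751e-04, -5.70057034e+01, -5.01165891e+01, -9.00370151e-05,
        9.32972267e-03,  4.39365238e-05]), 'tool_pos': array([196.49908217, 566.72985631, 403.89781588]), 'tcp_rot': array([-1.79921360e+02, -4.63363108e-03,  1.60873728e+02]), 'ft_force': array([-0.15799854,  0.23957993,  0.65669449]), 'wrist_torque': array([ 0.00390374, -0.02757384, -0.06079793]), 'grip_force': 0.0, 'finger_gap': 85.51852614259342}
```

View pics/top0.png

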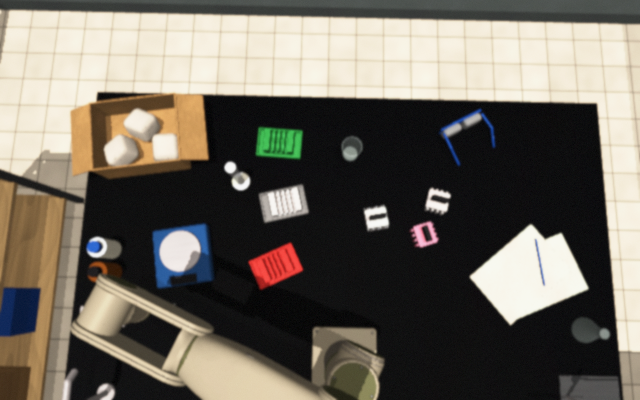

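View pics/scene0.png

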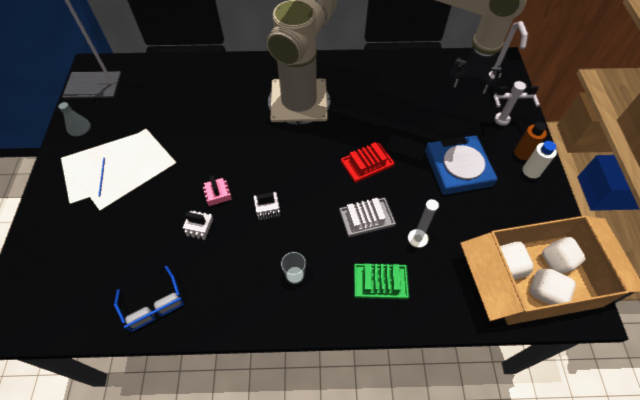

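Top view: the grey tray is at (284,203), with two aluminium blocks at (376,217) and (438,200) and a pink look-alike at (425,234). The scene view shows the same blocks at (267,205) and (198,223), and the tray at (367,216). Next I'll zoom in to tell the blocks apart.

Run:
```python
import cv2,numpy as np,pickle
d=pickle.load(open("d0.pkl","rb"))
a=d["scene"]["img"][180:260,170:300];b=d["top"]["img"][170:250,355:485]; c=d["top"]["img"][170:240,245:325];e=d["scene"]["img"][185:255,325:405]
r=lambda i,f:cv2.resize(i,None,fx=f,fy=f,interpolation=cv2.INTER_CUBIC)
o=np.zeros((600,800,3),np.uint8)
for i,(x,y) in ((r(a,3),(0,0)),(r(b,3),(400,0)),(r(e,4),(0,300)),(r(c,4),(400,300))):o[y:y+i.shape[0],x:x+i.shape[1]]=i
cv2.imwrite("pics/z.png",o[...,::-1])
```

```text
(no output)
```

View pics/z.png

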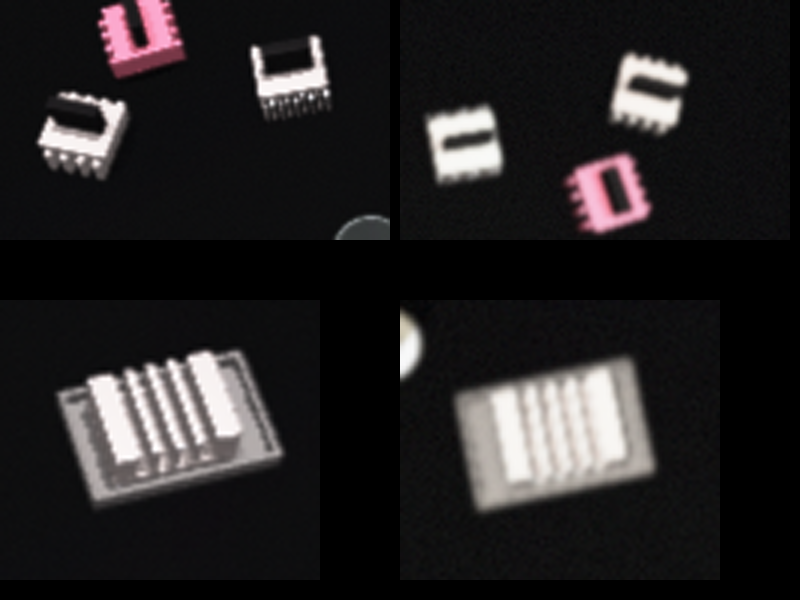

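The coarse block with four thick teeth is at top-view (438,200). The one at (376,217) is the fine block. The lower block sits off-centre in its tray. Next, rough positions from the top view.

```bash
cat > h.py <<'E'
import cv2,numpy as np
def ray(s,uv,z):
    E=s["extrinsics"];uv=np.atleast_2d(uv).astype(float)
    d=np.c_[(uv[:,0]-s["cx"])/s["fx"],(uv[:,1]-s["cy"])/s["fy"],np.ones(len(uv))]@E[:3,:3].T
    return E[:3,3]+d*((z-E[2,3])/d[:,2])[:,None]
def rect(s,m,box,z):
    x0,y0,x1,y1=box;k=np.zeros_like(m);k[y0:y1,x0:x1]=m[y0:y1,x0:x1]
    c=max(cv2.findContours(k,cv2.RETR_EXTERNAL,cv2.CHAIN_APPROX_NONE)[0],key=cv2.contourArea)
    p=ray(s,cv2.convexHull(c)[:,0],z)[:,:2].astype(np.float32);(c,w,a)=cv2.minAreaRect(p)
    return np.round(c,1),np.round(w,1),round(a,1)
E
python3 - <<'E'
from h import *;import pickle
d=pickle.load(open("d0.pkl","rb"));s=d["top"];i=s["img"].astype(int)
w=((i.min(2)>170)).astype(np.uint8)
print("coarse",rect(s,w,(420,180,460,218),42))
print("fine",rect(s,w,(355,195,400,240),42))
for t in(185,200,215):print("lower",rect(s,(i.min(2)>t).astype(np.uint8),(258,180,312,226),51))
g=((i.min(2)>70)).astype(np.uint8)
print("tray",rect(s,g,(255,180,315,226),18))
k=((i.max(2)<90)).astype(np.uint8)
for b in((428,188,450,206),):
  print("hand",rect(s,k,(430,192,447,206),84))
E
```

```text
coarse (array([ 557.6, -326.5]), array([73.5, 73.9]), 76.2)
fine (array([ 490.6, -108.7]), array([70. , 74.3]), 10.2)
lower (array([538. , 217.3]), array([ 87.5, 107.6]), 13.4)
lower (array([544. , 195.3]), array([82.2, 60.7]), 12.9)
lower (array([550.5, 177.7]), array([75.9, 22.1]), 13.0)
tray (array([538.9, 222.9]), array([110.4, 164.8]), 13.6)
hand (array([ 555.7, -320.6]), array([49.9, 15.5]), 77.0)
```

```bash
for k in 1; do python3 -m jog '-.4 -.45 0 0 0 0 -1;-.4 -.45 0 0 0 0 -1;-.4 -.45 0 0 0 0 -1;-.4 -.45 0 0 0 0 -1;-.4 -.45 0 0 0 0 -1' 60; done
```

```text
time: 0.78
tool_pos: [312.0, 287.0, 404.5]
tcp_rot: [180.0, 0.0, 160.9]
ft_force: [1.8, 0.7, 1.5]
finger_gap: 85.6
grip_force: 0.0
```

```bash
python3 -m jog '-.39 -.45 0 0 0 0 -1;-.39 -.45 0 0 0 0 -1;-.39 -.45 0 0 0 0 -1;-.39 -.45 0 0 0 0 -1;-.39 -.45 0 0 0 0 -1' 60;  python3 -m jog '-.39 -.45 0 0 0 0 -1;-.39 -.45 0 0 0 0 -1;-.39 -.45 0 0 0 0 -1;-.39 -.45 0 0 0 0 -1;-.39 -.45 0 0 0 0 -1';  python3 -m jog '-.39 -.45 0 0 0 .17 -1;0 0 0 0 0 .175 -1;0 0 0 0 0 .175 -1;0 0 0 0 0 .175 -1;0 0 0 0 0 .175 -1'; python3 -m jog '0 0 0 0 0 .175 -1;0 0 0 0 0 .175 -1;0 0 0 0 0 .175 -1;0 0 0 0 0 0 -1;0 0 0 0 0 0 -1'
python3 - <<'E'
from bench import *
import cv2,pickle
s=snapshot("wrist");pickle.dump(s,open("w1.pkl","wb"));cv2.imwrite("pics/w1.png",s["img"][...,::-1]);print(sense()["joint_pos"])
E
```

```text
time: 1.4
tool_pos: [422.5, 10.3, 404.8]
tcp_rot: [180.0, 0.0, 160.9]
ft_force: [1.1, 0.7, 0.3]
finger_gap: 85.9
grip_force: 0.0
time: 2.02
tool_pos: [533.2, -266.1, 404.3]
tcp_rot: [180.0, -0.0, 160.9]
ft_force: [0.8, -0.1, -0.2]
finger_gap: 85.5
grip_force: 0.0
time: 2.65
tool_pos: [554.9, -319.5, 404.0]
tcp_rot: [-180.0, -0.0, 108.3]
ft_force: [0.4, -0.5, 0.3]
finger_gap: 85.6
grip_force: 0.0
time: 3.28
tool_pos: [554.9, -319.4, 404.5]
tcp_rot: [-180.0, -0.0, 77.4]
ft_force: [0.2, -0.7, -0.3]
finger_gap: 85.5
grip_force: 0.0
[-3.45126664e+01  1.36932827e+01  7.82976577e+01 -6.97789776e-04
  8.80244795e+01 -2.18852977e+01]
```

View pics/w1.png

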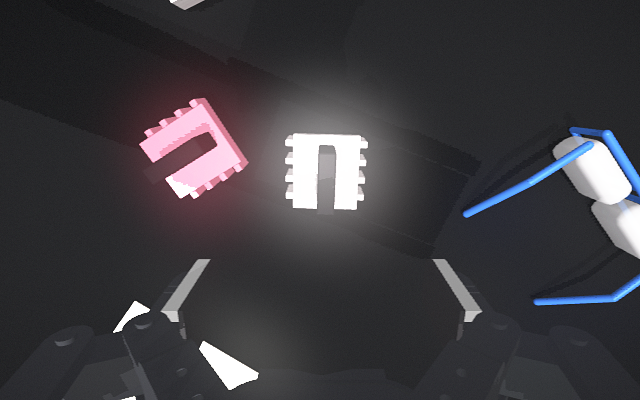

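Wrist view: the coarse block is at (326,172) with four fins showing on each side, and the dark handle is at columns 318–336. Nearly aligned with the tool. The pink block is clear to the left. Next I'll refine the plate corners.

Run:
```python
from h import *;import pickle
s=pickle.load(open("w1.pkl","rb"));i=s["img"].astype(int);m=(i.min(2)>235)
m[:, :270]=0;m[:,390:]=0;m[230:]=0;m[:120]=0
E=s["extrinsics"]
# back/front plate edges (rows) & handle side edges
cols=[c for c in list(range(298,316,4))+list(range(338,357,4))]
top=np.array([(c,np.where(m[:,c])[0].min()) for c in cols]);bot=np.array([(c,np.where(m[:,c])[0].max()+1) for c in cols])
rows=range(150,208,6)
L=[];R=[];H=[]
for r in rows:
    x=np.where(m[r])[0];L.append(x.min());R.append(x.max()+1)
    g=[c for c in range(305,350) if not m[r,c]];H.append((r,g[0],g[-1]+1) if g else 0)
print("rows",list(rows),L,R,H)
for n,p in(("top",top),("bot",bot)):
    q=ray(s,p,42)[:,:2];print(n,p[:,1],q.mean(0).round(1),cv2.fitLine(q.astype(np.float32),cv2.DIST_L2,0,.01,.01)[:2].ravel())
print("camx",E[:3,0].round(3),E[:3,1].round(3))
H=[h for h in H if h]
for k in(1,2):
    q=ray(s,[(h[0],h[k])[::-1] for h in H if h[0]<200],42)[:,:2];print(k,q[0],q[-1])
print(i[140:222:4,326].min(1), i[200,310:345].min(1), i[212,310:345].min(1))
```

```text
rows [150, 156, 162, 168, 174, 180, 186, 192, 198, 204] [np.int64(293), np.int64(293), np.int64(285), np.int64(293), np.int64(293), np.int64(285), np.int64(293), np.int64(286), np.int64(286), np.int64(293)] [np.int64(360), np.int64(360), np.int64(366), np.int64(359), np.int64(359), np.int64(365), np.int64(358), np.int64(358), np.int64(364), np.int64(357)] [(150, 318, 336), (156, 318, 337), (162, 318, 336), (168, 318, 336), (174, 316, 336), (180, 316, 336), (186, 316, 335), (192, 316, 335), (198, 317, 335), (204, 317, 335)]
top [134 134 135 135 135 135 136 136 136 136] [ 565.9 -290. ] [ 0.96853787 -0.24886619]
bot [208 208 208 208 209 209 209 209 209 209] [ 550.3 -361.6] [ 0.9711126  -0.23862174]
camx [ 0.976 -0.218  0.   ] [-0.207 -0.931  0.301]
1 [ 555.4734477  -302.06279431] [ 543.92575894 -348.73966697]
2 [ 572.21190375 -305.79352786] [ 561.3908744  -352.63290498]
[255 255 143 145 170 169 172 169 166 165 147 145 140 139 135 132 128 122
 119 104  99] [254 254 254 254 254 255 248 133 126 131 133 133 132 133 132 133 132 132
 133 132 133 131 131 121 163 252 255 254 254 254 254 254 254 254 254] [108 106 108 109 107 108 111 114 118 119 119 118 119 117 120 118 119 120
 117 119 119 121 117 114 108 108 105 107 107 104 104 104 104 105 107]
```

Run:
```python
from h import *;import pickle
s=pickle.load(open("w1.pkl","rb"))
l=ray(s,(293,171.5),42)[0];r=ray(s,(359.3,171.5),42)[0];c=(l+r)/2;print(l,r,np.linalg.norm(r-l),c)
print(ray(s,[(326,s["cy"])],42))
# decompose: centre using mid of block edges along block y
a=np.radians(-14.1);ux=np.array([np.cos(a),np.sin(a)]);uy=np.array([-ux[1],ux[0]])
mid=np.array([558.1,-325.8]);C=ux*(c[:2]@ux)+uy*(mid@uy);print("C",C)
from bench import *
st=sense();print(st["tool_pos"],st["tcp_rot"])
y=np.radians(st["tcp_rot"][2]);tx=np.array([np.cos(y),np.sin(y)]);ty=np.array([np.sin(y),-np.cos(y)])
d=C-st["tool_pos"][:2];print("shift mm tool",d@tx,d@ty)
```

```text
[ 527.1578248  -317.29514185   42.        ] [ 589.98190857 -331.29847865   42.        ] 64.36582123057102 [ 558.56986669 -324.29681025   42.        ]
[[ 553.21825129 -348.12155339   42.        ]]
C [ 558.18681418 -325.82180621]
[ 554.92600676 -319.43770769  404.52028871] [-1.79985431e+02 -5.10063256e-03  7.73726548e+01]
shift mm tool -5.516841583206084 4.57755807593985
```

```bash
python3 -m jog '-.055 .046 .4 0 0 .025 -1;0 0 .5 0 0 0 -1;0 0 .5 0 0 0 -1;0 0 .3 0 0 0 -1;0 0 .13 0 0 0 -1' 60;  python3 -m jog '0 0 0 0 0 0 1;0 0 0 0 0 0 1;0 0 0 0 0 0 1;0 0 0 0 0 0 1;0 0 0 0 0 0 1'
```

```text
time: 3.95
tool_pos: [557.4, -325.3, 219.1]
tcp_rot: [-179.8, -0.1, 75.8]
ft_force: [-0.1, 0.4, -0.4]
finger_gap: 85.5
grip_force: 0.0
time: 4.58
tool_pos: [558.6, -326.1, 223.0]
tcp_rot: [179.9, 0.0, 75.7]
ft_force: [-1.6, -0.6, 6.3]
finger_gap: 15.2
grip_force: 59.4
```

```bash
python3 -m jog '0 0 -.1 0 0 0 1;0 0 -.3 0 0 0 1;0 0 -.4 0 0 0 1;0 0 -.4 0 0 0 1;0 0 -.3 0 0 0 1' 80;  python3 -m jog '0 0 0 0 0 -.155 1;0 0 0 0 0 -.155 1;0 0 0 0 0 -.155 1;.2 .05 0 0 0 0 1;.4 .1 0 0 0 0 1'; python3 -m jog '.5 .13 0 0 0 0 1;.5 .13 0 0 0 0 1;.5 .13 0 0 0 0 1;.5 .13 0 0 0 0 1;.5 .13 0 0 0 0 1'; python3 -m jog '.5 .13 0 0 0 0 1;.3 .08 0 0 0 0 1;.15 .04 0 0 0 0 1;0 0 0 0 0 0 1;0 0 0 0 0 0 1'
python3 - <<'E'
from bench import *
import cv2,pickle
d={n:snapshot(n) for n in("wrist","top","scene")};pickle.dump(d,open("w2.pkl","wb"));cv2.imwrite("pics/w2.png",d["wrist"]["img"][...,::-1])
E
```

```text
time: 5.2
tool_pos: [558.1, -325.7, 373.6]
tcp_rot: [180.0, 0.0, 75.7]
ft_force: [-0.1, -1.2, -4.4]
finger_gap: 15.1
grip_force: 78.4
time: 5.82
tool_pos: [558.3, -263.6, 371.2]
tcp_rot: [-180.0, -0.0, 103.3]
ft_force: [0.2, 0.4, -3.2]
finger_gap: 15.0
grip_force: 78.5
time: 6.45
tool_pos: [562.4, -3.2, 371.6]
tcp_rot: [-180.0, -0.0, 103.4]
ft_force: [0.3, 0.6, -3.1]
finger_gap: 15.2
grip_force: 78.4
time: 7.08
tool_pos: [565.2, 91.6, 371.6]
tcp_rot: [-180.0, 0.0, 103.5]
ft_force: [-0.3, -0.5, -3.0]
finger_gap: 15.1
grip_force: 78.5
```

View pics/w2.png

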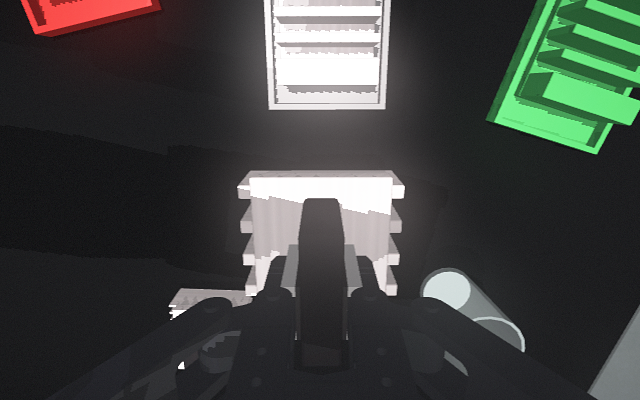

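The tray's near wall is at row 108 (columns 267–387) and the lower block runs off the top of the image. The coarse block is held level. Next I'll move closer and higher for a full view.

```bash
python3 -m jog '.2 0 -.5 0 0 0 1;.2 0 -.5 0 0 0 1;0 0 0 0 0 0 1;0 0 0 0 0 0 1'
python3 - <<'E'
from bench import *
import cv2,pickle
d={n:snapshot(n) for n in("wrist","top","scene")};d["st"]=sense();pickle.dump(d,open("w3.pkl","wb"));i=d["wrist"]["img"]
cv2.imwrite("pics/w3.png",cv2.resize(i[0:240,220:420],None,fx=2.5,fy=2.5)[...,::-1])
E
```

```text
time: 7.72
tool_pos: [555.9, 130.7, 471.0]
tcp_rot: [-180.0, 0.0, 103.5]
ft_force: [-0.6, -0.3, -3.8]
finger_gap: 15.1
grip_force: 79.4
```

View pics/w3.png

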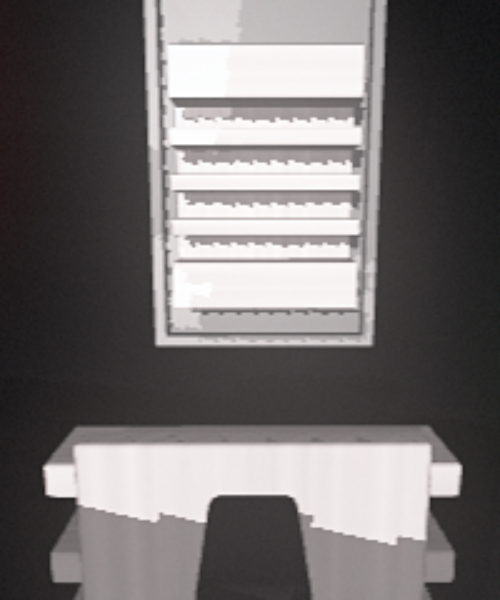

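Crop: the lower block's top spans crop rows 43–307 and columns 168–364, with fins at rows ~136, 182 and 227. The held plate's front top edge is at crop row 443, columns 75–430. Next I'll convert these to world coordinates.

Run:
```python
from h import *;import pickle
D=pickle.load(open("w3.pkl","rb"));s=D["wrist"];st=D["st"];p=lambda c,r:(220+(c+.5)/2.5-.5,(r+.5)/2.5-.5)
y=np.radians(st["tcp_rot"][2]);T=st["tool_pos"][:2];tx=np.array([np.cos(y),np.sin(y)]);ty=np.array([np.sin(y),-np.cos(y)])
def t(c,r,z):
    q=ray(s,p(c,r),z)[0][:2];return q.round(1),np.round([(q-T)@tx,(q-T)@ty],1)
L={"farL":(168,43),"farR":(364,43),"nearL":(174,307),"nearR":(357,307)}
P=[]
for n,v in L.items():a=t(*v,51);P.append(a[0]);print(n,*a)
P=np.array(P);print("sizes",np.linalg.norm(P[0]-P[1]),np.linalg.norm(P[2]-P[3]),np.linalg.norm(P[0]-P[2]),"C",P.mean(0))
for e in(P[1]-P[0],P[3]-P[2]):print("yaw lower x",np.degrees(np.arctan2(e[1],e[0])))
for r in(97,127,145,174,190,219,235,262):print(r,t(266,r,51)[1])
print("tray near wall",t(266,345,18),"L",t(156,345,18)[1],"R",t(373,345,18)[1])
z=st["tool_pos"][2]-181
print("plate top edge",t(75,443,z),t(430,443,z));print("plate bottom edge",t(77,427,z-10),t(430,427,z-10))
```

```text
farL [488.8 259.8] [141.2 -34.9]
farR [565.2 278.2] [141.3  43.7]
nearL [512.8 158.4] [ 37.  -35.2]
nearR [590.5 177.2] [37.1 44.7]
sizes 78.58447683862255 79.94204150508045 104.20153549732365 C [539.325 218.4  ]
yaw lower x 13.541107082051441
yaw lower x 13.601666095501447
97 [121.3   4.5]
127 [110.    4.6]
145 [103.1   4.6]
174 [91.8  4.7]
190 [85.5  4.7]
219 [73.8  4.8]
235 [67.3  4.8]
262 [56.1  4.9]
tray near wall (array([557.4, 147.3]), array([15.8,  5.5])) L [ 15.7 -47.3] R [15.8 56.9]
plate top edge (array([515.5, 159.4]), array([ 37.3, -32.4])) (array([577.1, 174.2]), array([37.4, 31. ]))
plate bottom edge (array([513.9, 159.5]), array([ 37.9, -33.9])) (array([578.8, 175.2]), array([37.9, 32.9]))
```

```bash
python3 -m jog '.2 .01 .1 0 0 0 1;.3 .02 .4 0 0 0 1;.28 .02 .5 0 0 0 1;.1 0 .4 0 0 0 1;0 0 .2 0 0 0 1';python3 -m jog '0 0 .1 0 0 0 1;0 0 0 0 0 0 1;0 0 0 0 0 0 1'
python3 - <<'E'
from bench import *
import cv2,pickle
d={n:snapshot(n) for n in("wrist","scene")};d["st"]=sense();pickle.dump(d,open("w4.pkl","wb"))
a=d["wrist"]["img"];b=cv2.resize(d["scene"]["img"][150:250,310:430],None,fx=4,fy=4,interpolation=2)
import numpy as np
o=np.zeros((600,800,3),np.uint8);o[:200,:640]=a[:200];o[200:,:480]=b;cv2.imwrite("pics/w4.png",o[...,::-1]);print(d["st"]["tool_pos"],d["st"]["tcp_rot"])
E
```

```text
time: 8.5
tool_pos: [538.1, 219.0, 307.3]
tcp_rot: [-179.6, 0.0, 103.7]
ft_force: [0.3, -0.5, -3.7]
finger_gap: 15.2
grip_force: 78.9
time: 8.88
tool_pos: [541.0, 217.9, 303.7]
tcp_rot: [179.8, -0.0, 103.5]
ft_force: [-0.4, 0.9, -3.9]
finger_gap: 14.9
grip_force: 79.1
[540.77943592 217.96711297 303.53802129] [ 1.79831720e+02 -9.32625053e-03  1.03544219e+02]
```

View pics/w4.png

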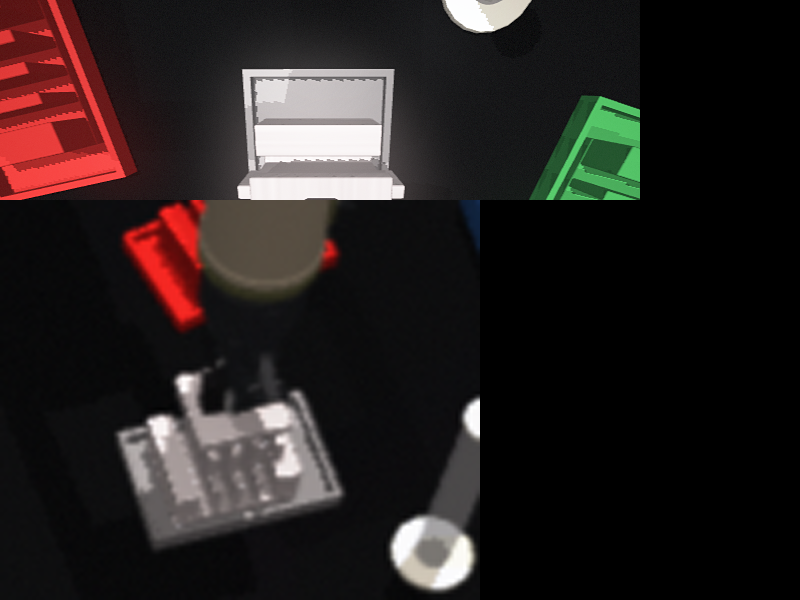

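The wrist view shows the far cheek at rows 125–157 and columns 255–381. The block's front edge is at row 178, columns 250–392. Next I'll check relative alignment from these.

Run:
```python
from h import *;import pickle
D=pickle.load(open("w4.pkl","rb"));s=D["wrist"];st=D["st"];g=s["img"].min(2).astype(int)
print(g[110:185:1,318]);print(g[140,245:262],g[140,372:392]);print(g[190,232:256],g[190,388:408])
y=np.radians(st["tcp_rot"][2]);T=st["tool_pos"][:2];tx=np.array([np.cos(y),np.sin(y)]);ty=np.array([np.sin(y),-np.cos(y)])
def t(c,r,z):
    q=ray(s,(c,r),z)[0][:2];return np.round([(q-T)@tx,(q-T)@ty],1)
z=st["tool_pos"][2]-181
for a in((255,125,51),(381,125,51),(318,125,51),(318,157,51),(249.5,178,z),(391.5,178,z),(318,178,z)):print(a,t(*a))
```

```text
[195 194 194 197 194 193 193 197 163 143 141 142 143 140 133 237 252 249
 249 248 248 247 246 246 246 246 245 245 246 246 246 246 247 246 245 243
 245 245 246 247 246 247 245 245 245 222 225 251 254 158 165 167 142 135
 134 135 134 136 134 133 133 134 134 141 144 142 144 184 228 240 241 240
 239 240 239]
[ 57  85 153 186 183 184 184 186 163 105 176 241 245 244 244 244 244] [245 245 245 244 245 244 245 248 228 129  97 152 180 177 175 177 180 151
  87  58]
[ 54  57  56  58  52 124 222 246 246 245 244 244 245 244 245 245 246 226
 201 233 241 240 241 242] [240 241 235 198 216 241 239 238 238 239 238 239 238 239 240 216 121  46
  53  56]
(255, 125, 51) [ 52.5 -40.8]
(381, 125, 51) [52.5 37.7]
(318, 125, 51) [52.5 -1.6]
(318, 157, 51) [32.3 -1.6]
(249.5, 178, np.float64(122.53802128852709)) [ 37.2 -31.5]
(391.5, 178, np.float64(122.53802128852709)) [37.1 31.2]
(318, 178, np.float64(122.53802128852709)) [37.1 -1.3]
```

```bash
python3 -m jog '0 -.01 .08 0 0 0 1;0 0 .08 0 0 0 1;0 0 .04 0 0 0 1;0 0 .04 0 0 0 1;0 0 .04 0 0 0 1';python3 -m jog '0 0 .04 0 0 0 1;0 0 .04 0 0 0 1;0 0 .04 0 0 0 1'
```

```text
time: 9.6
tool_pos: [539.1, 217.9, 273.4]
tcp_rot: [-180.0, -0.0, 103.6]
ft_force: [0.4, -0.4, -3.7]
finger_gap: 15.0
grip_force: 79.1
time: 9.98
tool_pos: [539.1, 217.9, 261.5]
tcp_rot: [180.0, 0.0, 103.6]
ft_force: [-0.5, -0.2, -4.1]
finger_gap: 15.0
grip_force: 79.1
```

No contact and the fins are in the gaps. Lowering on gently to the plate, around TCP 242.

```bash
python3 -m jog '0 0 .04 0 0 0 1;0 0 .04 0 0 0 1;0 0 .04 0 0 0 1;0 0 .02 0 0 0 1';python3 -m jog '0 0 .02 0 0 0 1;0 0 .02 0 0 0 1;0 0 0 0 0 0 1'
```

```text
time: 10.48
tool_pos: [539.0, 217.8, 247.3]
tcp_rot: [-180.0, 0.0, 103.6]
ft_force: [-0.8, 0.3, -4.8]
finger_gap: 15.1
grip_force: 79.1
time: 10.85
tool_pos: [539.0, 217.8, 243.5]
tcp_rot: [-180.0, 0.0, 103.6]
ft_force: [-0.2, 0.7, -3.4]
finger_gap: 15.3
grip_force: 79.1
```

```bash
python3 -m jog '0 0 .01 0 0 0 1;0 0 .01 0 0 0 1;0 0 0 0 0 0 1';python3 -m jog '0 0 .01 0 0 0 1;0 0 0 0 0 0 1;0 0 0 0 0 0 1'
```

```text
time: 11.22
tool_pos: [539.1, 217.9, 242.1]
tcp_rot: [180.0, 0.0, 103.6]
ft_force: [-2.2, 0.0, 0.7]
finger_gap: 15.0
grip_force: 79.5
time: 11.6
tool_pos: [539.1, 217.9, 242.0]
tcp_rot: [180.0, 0.0, 103.6]
ft_force: [-6.9, -2.1, 8.9]
finger_gap: 15.1
grip_force: 81.0
```

It is seated: contact came at the predicted height of 242 mm with about 12 N. Releasing and rising.

```bash
python3 -m jog '0 0 0 0 0 0 -1;0 0 0 0 0 0 -1;0 0 0 0 0 0 -1;0 0 0 0 0 0 -1;0 0 0 0 0 0 -1';python3 -m jog '0 0 -.2 0 0 0 -1;0 0 -.4 0 0 0 -1;0 0 -.5 0 0 0 -1;0 0 -.4 0 0 0 -1;0 0 0 0 0 0 -1'; python3 -m jog '-.4 0 0 0 0 0 -1;-.5 0 0 0 0 0 -1;-.2 0 0 0 0 0 -1;0 0 0 0 0 0 -1;0 0 0 0 0 0 -1'
python3 - <<'E'
from bench import *
import cv2,pickle
d={n:snapshot(n) for n in("wrist","scene")};d["st"]=sense();pickle.dump(d,open("w5.pkl","wb"))
a=d["wrist"]["img"];b=cv2.resize(d["scene"]["img"][170:260,310:430],None,fx=4,fy=4,interpolation=2)
import numpy as np
o=np.zeros((600,800,3),np.uint8);o[:240,:640]=a[:240];o[240:,:480]=b;cv2.imwrite("pics/w5.png",o[...,::-1])
E
```

```text
time: 12.22
tool_pos: [539.1, 217.9, 240.6]
tcp_rot: [-180.0, 0.0, 103.6]
ft_force: [-0.3, -0.5, 0.8]
finger_gap: 85.3
grip_force: 0.0
time: 12.85
tool_pos: [540.1, 218.2, 397.5]
tcp_rot: [179.4, -0.0, 103.6]
ft_force: [0.3, 0.4, 0.3]
finger_gap: 85.6
grip_force: 0.0
time: 13.48
tool_pos: [564.7, 111.7, 390.7]
tcp_rot: [-180.0, -0.0, 103.6]
ft_force: [0.2, -0.2, -0.8]
finger_gap: 85.4
grip_force: 0.0
```

View pics/w5.png

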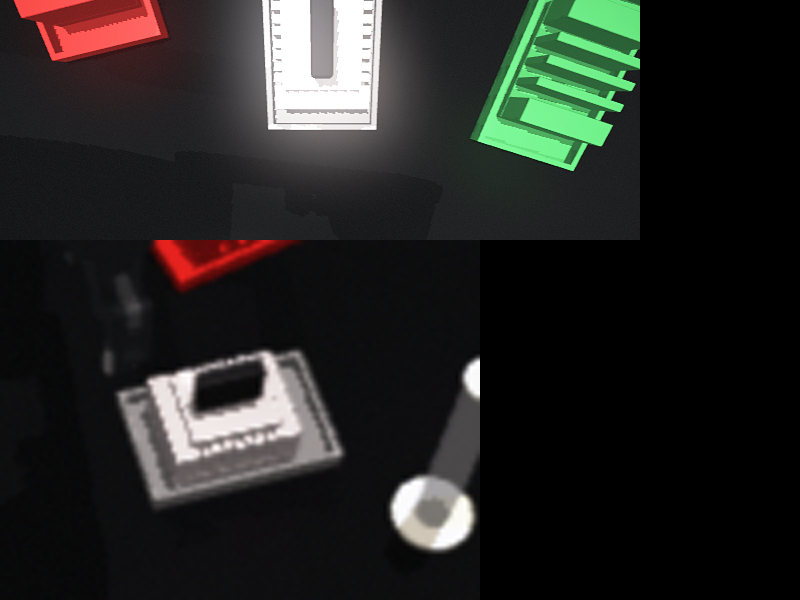

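The coarse block sits level and interlaced in the lower block, with the handle at wrist (321,40) and the fin ends lined up. The robot is clear, so I'm handing in.

```bash
python3 -c "from bench import *;print(hand_in())"
```

```text
the job is handed in; nothing more can be done
None
```

The coarse block is seated and released in the lower block, level with its fin ends lined up by camera, at about 13.5 s of the 51 s allowed; I handed the job in, but it returned no verdict.

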